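# Bring the oil bottle round to the front of the rotating bench tray

## Task

Push the rotating tray round by the upright finger posts on its rim until the oil bottle with the pointed spout stands at the front, directly in line with the arrow tab on the tray's fixed stand. Push steadily, do not touch, lift or upset anything standing on the tray, leave the other things on the bench where they are, and let go of the tray so that it is left at rest.

Things in the scene. Friction and masses are not known exactly. Their poses are not given: they have to be found in the camera images.
- stand: fixed black stand under the tray, screwed to the bench; origin on the bench at the tray's axis of rotation; its z is up and its -x axis is the front, where a low black arrow tab (14 mm high, 46 mm wide, reaching from the rim to 197 mm from the axis) points in at the tray
- tray_top (a point): centre of the tray's top face, on its axis: the round plywood tray is 290 mm across, its top 26 mm above the bench, with a 3 mm high wire bead along its edge. Four small things stand loose on the tray, about 68 mm from its axis; their tops are at most 121 mm above the bench
- pointer (a point): inner tip of the arrow tab, 167 mm from the tray's axis, 14 mm above the bench: it marks the front
- tray (a joint): angle of the tray on its stand, rad, growing anticlockwise seen from above; turns endlessly both ways, with a little friction (about 1 N at the posts) so it stops where it is left
- post0 (a point): half-way up one of six identical steel finger posts on the tray (12 mm diameter, 60 mm tall, from 26 to 86 mm above the bench); they stand 135 mm from the tray's axis, 60 degrees apart, and turn with the tray
- oiler: the oil bottle to bring to the front: white plastic, 40 mm diameter, 95 mm tall, its upper half drawn out to a thin pointed spout; stands loose on the tray; origin at the centre of its underside
- capped: squat white plastic bottle, 44 mm diameter, 50 mm tall, with a blunt screw cap, no spout; loose on the tray; origin at the centre of its underside; not to be touched
- tin: low aluminium tin, 52 mm diameter, 36 mm tall, loose on the tray; origin at the centre of its underside; not to be touched
- cogs: stepped stack of dark steel cogs, 52 mm diameter, 32 mm tall, loose on the tray; origin at the centre of its underside; not to be touched
- mug: white mug, 80 mm diameter, 95 mm tall, on the bench; origin at the centre of its underside; must be left alone
- spray: spray can, 56 mm diameter, 170 mm tall, on the bench; origin at the centre of its underside; must be left alone
- wrench: steel wrench, 170 mm long, lying on the bench; origin on the underside; must be left alone
- pedal: bicycle pedal, 90 x 102 mm, 22 mm high, with an axle stub, on the bench; origin at the centre of its underside; must be left alone
There are look-alikes about, which are no part of the job. Leave any green look-alike of the oiler alone.

How it is judged:
By the outcome, as a careful person would: the job done as asked, in the order asked, and still so for the second after the job is handed in, with the robot touching nothing.
It also fails if it takes over 59 s, if anything falls off the work surface, if the arm or the gripper's body presses on something with over 40 N, if the wrist force passes 120 N, or if a joint passes its speed limit or range.

## Robot

A 6-joint arm with a two-finger parallel gripper is mounted at the origin on the work surface. World frame = base frame: x ahead of the robot, y to its left, z up, the work surface at z = 0. Lengths are in mm, angles in rad, forces in N, time in s.
With the tool pointing down it reaches from about 400 to 925 mm from the base axis. Payload 12.5 kg.
Tool frame: the origin (TCP) lies at the very end of the fingers, on their centre line; the grasp point (between the pads) lies 19 mm behind it; z points along the fingers, y is the line along which they close (so a half turn about z gives the same grasp; the last joint's range is limited). The gripper opens to 95 mm and grips with 3 to 60 N. Pads are 20 mm wide; open, the fingers measure 119 mm over their backs; the gripper's body (75 mm by 180 mm) begins 59 mm behind the grasp point.
Start: joints at [1.082, 0.491, 1.559, -0, 1.092, -0.106], TCP at [233.435, 579.789, 214.661] pointing down, gripper open.
Joint ranges: [-3.1, 3.1], [-0.84, 2.19], [0.05, 2.79], [-1.13, 4.28], [0.06, 2.93], [-2.69, 2.69]. Speed limits (rad/s): [2.22, 2.22, 2.79, 3.14, 3.14, 3.14].

## Interface

Orientations are given as a rotation vector (axis times angle).
In Python, from bench import robot, optics, job gives the robot as it stands.
- The arm moves only by the tool apply_moves, never from a script. Its argument "steps" is a list that holds one entry, the list of rows, each a list of 7 numbers: the shift along the tool's x, y, z in m, then the turn, a rotation vector about the tool's x, y, z in rad, then the opening, from 0 (shut) to 1 (fully open). In form: [[[tx, ty, tz, rx, ry, rz, hand], ...]]. A call has 1 to 5 rows; each row shifts and turns the commanded pose from where the row before left it, along the tool's axes as they then stand; what a row does not reach is not made up. A row lasts 1/8 s, in which the tool goes at most 62.5 mm and 10.7 degrees, less where a joint would pass 70% of its speed; a pose out of reach is approached as far as the arm can. A call is refused whole if a number of a shift passes 0.0625 or a number of a turn 0.188, either way. A call with a gripper value outside its range is refused whole. The fingers move at their own pace and stop on an object; the grip force is fixed at half the most. Time passes only in rows, so rows that do not move let the fingers close. It gives the time, the measured TCP pose, the force, the opening and the grip force at its end, in the units of the state.
- robot.read_state(): the state, without advancing time (a new reading comes with each control period).
- optics.read_camera(name): name is "scene" or "top"; returns a dict with "frame" (420x560x3 uint8, red, green, blue), "depth" (420x560 float32, mm along the optical axis (not along the pixel's ray), 0 where there is no reading), "fx", "fy", "cx", "cy" (pixels), "k1" (the pictures are not rectified: a ray, as slopes to the right and down, at radius r is drawn at 1 + k1 r^2 times it, then the intrinsics apply), "extrinsics" (4x4, takes a point from camera to world coordinates). Camera axes: x right, y down, z forward; pixel columns grow to the right and rows downward; lengths in mm; the calibration is good to about 2 mm. A picture is of the moment at which its call begins.
- job.sign_off(): hands the job in; it is judged then, once.
The state is a dict: "time_s": time; "joint_positions": joint angles; "qd": joint speeds; "joint_efforts": joint torques, N m; "tcp_pos": TCP position; "orientation": TCP orientation; "wrist_force": force on the tool from outside, world axes, zero at the start; "wrist_torque": the same for the moment, N m; "finger_gap": finger opening in mm; "gripper_force": force on a finger pad.
Only numpy, scipy, OpenCV 4.12 (cv2) and the standard library are available. Lean on these libraries where they do the work, as an engineer would, in place of code of your own. Each camera call takes 0.05 s, during which the arm holds its last target. There are 200 camera calls.

## Working session

There is one attempt and no reset: what is moved stays moved. The work goes in short steps, Python scripts to look and compute and a tool call to move; the robot and the scene stay as the last step left them, time stands still between calls to the robot, and variables do not carry over. Pictures are saved under pics/ and viewed, at most 10 in all, crops included, and the job is handed in when it is done.

Besides the shell and the picture viewer there is one more tool, called after "Emit:" as name([rows], argument=value, ...), one row to a line, values as JSON. apply_moves: Moves the arm, as the interface text tells. Its arguments: {"type":"object","properties":{"steps":{"type":"array"}},"required":["steps"]}

```bash
mkdir -p pics && cat > h.py <<'E'
import numpy as np, cv2
from bench import robot, optics, job
def K(c): return np.array([[c['fx'],0,c['cx']],[0,c['fy'],c['cy']],[0,0,1.]])
def rays(c,uv):
    uv=np.asarray(uv,float).reshape(-1,2)
    d=np.c_[(uv[:,0]-c['cx'])/c['fx'],(uv[:,1]-c['cy'])/c['fy']]
    s=d.copy()
    for _ in range(20): s=d/(1+c['k1']*(s**2).sum(1,keepdims=True))
    return s
def plane(c,uv,z):
    E=np.array(c['extrinsics']);s=rays(c,uv)
    d=np.c_[s,np.ones(len(s))]@E[:3,:3].T;o=E[:3,3]
    return o+d*((z-o[2])/d[:,2])[:,None]
def cloud(c):
    h,w=c['depth'].shape;v,u=np.mgrid[:h,:w]
    s=rays(c,np.c_[u.ravel(),v.ravel()]);E=np.array(c['extrinsics'])
    p=np.c_[s,np.ones(len(s))]*c['depth'].reshape(-1,1)
    return (p@E[:3,:3].T+E[:3,3]).reshape(h,w,3)
def save(n,im): cv2.imwrite('pics/'+n,cv2.cvtColor(im,cv2.COLOR_RGB2BGR))
E
python3 - <<'E'
from h import *
for n in('top','scene'):
    c=optics.read_camera(n);save(n+'0.png',c['frame'])
    np.savez(n+'0.npz',**c);print(n,c['fx'],c['k1'],np.round(c['extrinsics'],2).tolist())
print(robot.read_state())
E
```

```text
top 402.5349505306718 0.04156343653529843 [[-0.02, -0.99, 0.12, 454.99], [-1.0, 0.01, -0.02, -13.9], [0.01, -0.12, -0.99, 1073.21], [0.0, 0.0, 0.0, 1.0]]
scene 533.1689992345146 -0.07880431191763775 [[0.84, 0.43, -0.34, 1030.56], [0.54, -0.66, 0.51, -731.05], [-0.0, -0.61, -0.79, 1124.53], [0.0, 0.0, 0.0, 1.0]]
{'time_s': 0.1, 'joint_positions': array([ 1.08240362e+00,  4.91432491e-01,  1.55938216e+00,  1.17025018e-05,
        1.09167198e+00, -1.05620040e-01]), 'qd': array([-0.001512  , -0.00167303, -0.0018024 ,  0.0008169 ,  0.00045378,
        0.00028331]), 'joint_efforts': array([ 2.32363251e-03, -6.13610888e+01, -2.58608758e+01,  6.94294902e-02,
        4.70244815e-02, -6.40493772e-05]), 'tcp_pos': array([233.32491498, 579.59328369, 214.16385878]), 'orientation': array([-5.97550678e-01, -3.08396330e+00,  1.33789567e-03]), 'wrist_force': array([ 0.93061964, -0.33399723,  0.71147732]), 'wrist_torque': array([0.0233489 , 0.03607336, 0.03295108]), 'gripper_force': 0.0, 'finger_gap': 94.9923793807477}
```

View pics/top0.png

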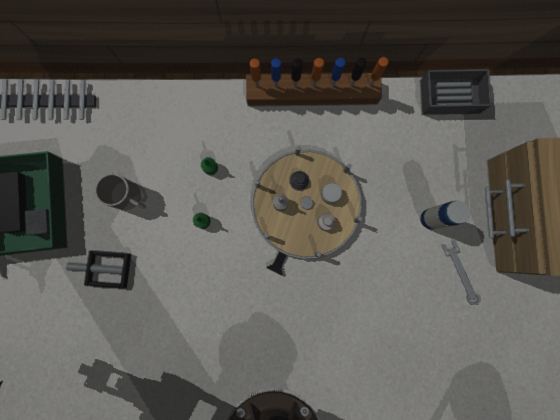

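View pics/scene0.png

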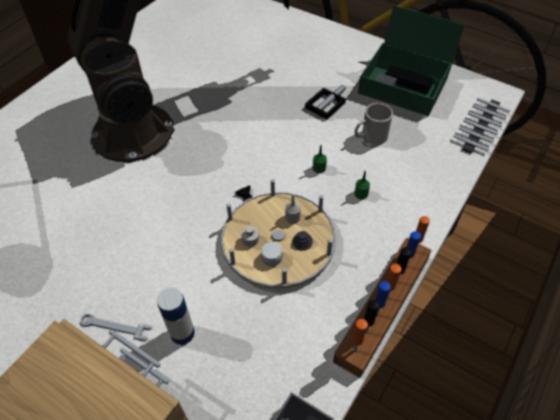

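The top view shows the tray centred near (307,203), the arrow tab at (278,264), and the mug, pedal, spray can and wrench well clear. Green look-alikes stand at (209,166) and (201,220). There are two white bottles on the tray: (280,202) and (326,222) in top, which are (293,213) and (250,235) in scene. I'll enlarge to tell which has the spout.

```bash
python3 - <<'E'
from h import *
t=dict(np.load('top0.npz'));s=dict(np.load('scene0.npz'))
a=cv2.resize(t['frame'][140:280,245:370],None,fx=3.2,fy=3.2,interpolation=3)
b=cv2.resize(s['frame'][170:295,210:345],None,fx=2.9,fy=3.2,interpolation=3)
b=cv2.resize(b,(390,a.shape[0]));save('crop0.png',np.clip(np.hstack([a,b])*1.4,0,255).astype('uint8'))
# tray disc: wooden colour mask
f=t['frame'];hsv=cv2.cvtColor(f,cv2.COLOR_RGB2HSV)
P=cloud(t)
m=((hsv[...,1]>60)&(hsv[...,0]>8)&(hsv[...,0]<30)).astype('uint8');m[:140]=0;m[280:]=0;m[:,:240]=0;m[:,375:]=0
cs=max(cv2.findContours(m,0,2)[0],key=cv2.contourArea)
h=cv2.convexHull(cs)[:,0]
w=plane(t,h,26)[:,:2];(x,y),r=cv2.minEnclosingCircle(w.astype('float32'));print('tray',x,y,r,cv2.fitEllipse(w.astype('float32')))
c=np.array([x,y])
# tall things from depth of both cams
for n,cam in(('top',t),('scene',s)):
    Q=cloud(cam);d=np.hypot(Q[...,0]-x,Q[...,1]-y);ok=cam['depth']>0
    mk=((d<160)&(Q[...,2]>36)&ok).astype('uint8')
    k,l,st,ce=cv2.connectedComponentsWithStats(mk)
    for i in range(1,k):
        if st[i,4]<4: continue
        q=Q[l==i];print(n,ce[i].round(),st[i,4],q.mean(0).round(),'max',q[:,2].max().round(),'r',np.hypot(*(q[:,:2].mean(0)-c)).round())
# pointer: dark pixels
g=f.max(2)<40;mm=np.zeros_like(m);mm[245:280,260:300]=g[245:280,260:300]
cc=max(cv2.findContours(mm,0,2)[0],key=cv2.contourArea)
pp=plane(t,cc[:,0],14)[:,:2];mu=cv2.moments(cc);ce=plane(t,[mu['m10']/mu['m00'],mu['m01']/mu['m00']],10)[0]
v=ce[:2]-c;print('tab',ce,np.hypot(*v),np.degrees(np.arctan2(v[1],v[0])),np.hypot(*(pp-c).T).min(),np.hypot(*(pp-c).T).max())
E
```

```text
tray 594.5206298828125 -95.75784301757812 138.525146484375 ((594.6246948242188, -95.68917846679688), (275.35003662109375, 275.9380187988281), 51.643680572509766)
top [297. 150.] 41 [725. -72.  71.] max 90.0 r 132.0
top [347. 167.] 38 [ 678. -197.   74.] max 91.0 r 131.0
top [299. 180.] 210 [652. -76.  50.] max 64.0 r 61.0
top [257. 183.] 31 [639.  31.  76.] max 92.0 r 134.0
top [331. 193.] 330 [ 615. -155.   61.] max 68.0 r 63.0
top [280. 202.] 213 [591. -26.  76.] max 124.0 r 70.0
top [310. 201.] 11 [ 598. -104.   37.] max 40.0 r 9.0
top [303. 204.] 18 [591. -86.  38.] max 40.0 r 10.0
top [305. 207.] 5 [581. -92.  38.] max 40.0 r 14.0
top [326. 222.] 239 [ 541. -141.   62.] max 82.0 r 70.0
top [358. 219.] 37 [ 546. -219.   75.] max 91.0 r 132.0
top [266. 236.] 22 [508.   9.  84.] max 90.0 r 136.0
top [317. 254.] 28 [ 461. -116.   80.] max 90.0 r 135.0
scene [272. 186.] 70 [512.   4.  64.] max 87.0 r 129.0
scene [292. 210.] 282 [600. -37.  68.] max 121.0 r 59.0
scene [320. 202.] 67 [644.  26.  64.] max 90.0 r 131.0
scene [229. 211.] 68 [ 464. -123.   64.] max 91.0 r 133.0
scene [249. 235.] 273 [ 549. -152.   57.] max 78.0 r 73.0
scene [302. 238.] 200 [659. -85.  48.] max 62.0 r 65.0
scene [329. 246.] 68 [730. -79.  66.] max 89.0 r 136.0
scene [271. 253.] 394 [ 621. -166.   56.] max 65.0 r 75.0
scene [231. 255.] 69 [ 550. -227.   66.] max 88.0 r 138.0
scene [284. 275.] 76 [ 683. -205.   66.] max 87.0 r 140.0
tab [439.21280033 -19.10353152  10.        ] 173.19470370469344 153.73072460975527 145.1460888624041 196.05997263398513
```

View pics/crop0.png

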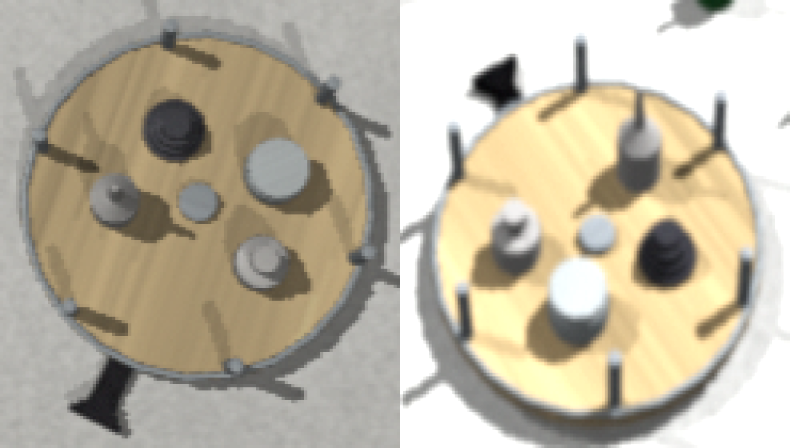

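The crop settles it: the bottle at top (280,202) / scene (293,213) has the thin pointed spout (top about 121 mm above the bench), so it is the oiler. The one at (326,222) has a blunt cap. Next I refine the angles and work out the tool offset.

```bash
cat > meas.py <<'E'
from h import *
from scipy.optimize import least_squares
from scipy.spatial.transform import Rotation as R
def ang(p,c): return np.degrees(np.arctan2(p[1]-c[1],p[0]-c[0]))
def meas(t,s,c0=(594.5,-95.7)):
    for n,cam in(('top',t),('scene',s)):
        Q=cloud(cam);x,y=c0;d=np.hypot(Q[...,0]-x,Q[...,1]-y);ok=cam['depth']>0
        def comps(mk,mn):
            k,l,st,ce=cv2.connectedComponentsWithStats(mk.astype('uint8'))
            return [(ce[i],Q[l==i]) for i in range(1,k) if st[i,4]>=mn]
        # post tops: ray through the upper pixels onto z=86
        pt=[plane(cam,ce,82)[0][:2] for ce,q in comps(ok&(abs(d-135)<18)&(Q[...,2]>77)&(Q[...,2]<97),4)]
        pt=np.array(pt)
        def f(v): 
            a=np.degrees(np.arctan2(pt[:,1]-v[1],pt[:,0]-v[0]))-v[2];a=(a+30)%60-30
            return np.r_[np.hypot(*(pt-v[:2]).T)-135,np.radians(a)*135]
        a0=ang(pt[0],c0)%60
        r=least_squares(f,[*c0,a0],loss='soft_l1');c=r.x[:2];print(n,len(pt),'centre',c.round(1),'post phase',r.x[2].round(2)%60,'res',abs(f(r.x)).max().round(1))
        tip=[(ce,q) for ce,q in comps(ok&(d<100)&(Q[...,2]>95)&(Q[...,2]<130),2)]
        for ce,q in tip: p=q.mean(0); p=plane(cam,ce,p[2])[0]; print('  tip px',ce.round(1),p.round(1),'ang',ang(p,c).round(1),'r',np.hypot(*(p[:2]-c)).round(1))
        # tab
        g=(cam['frame'].max(2)<45)&(d>146)&(d<215)&(Q[...,2]<30)&(Q[...,0]<x)
        cc=comps(g,15)
        for ce,q in cc: p=plane(cam,ce,14)[0]; print('  tab px',ce.round(1),p.round(1),'ang',ang(p,c).round(1),'r',np.hypot(*(p[:2]-c)).round(1))
if __name__=='__main__':
    import sys
    if len(sys.argv)>1: t=optics.read_camera('top');s=optics.read_camera('scene')
    else: t=dict(np.load('top0.npz'));s=dict(np.load('scene0.npz'))
    meas(t,s)
    st=robot.read_state();M=R.from_rotvec(st['orientation']).as_matrix();print(st['time_s'],st['tcp_pos'].round(1),'M',M.round(3).tolist(),'F',st['wrist_force'].round(1),st['joint_positions'].round(2))
E
python3 meas.py
```

```text
top 6 centre [594.1 -94.8] post phase 9.46 res 0.5
  tip px [280.5 199.7] [592.  -26.9 111. ] ang 91.8 r 68.0
  tab px [277.8 263.4] [438.4 -18.7  14. ] ang 153.9 r 173.3
scene 6 centre [595.7 -98.5] post phase 9.51 res 0.5
  tip px [292.3 198.1] [595.9 -31.3 107.9] ang 89.8 r 67.1
  tab px [243.7 193. ] [435.8 -22.9  14. ] ang 154.7 r 176.9
0.1 [233.3 579.6 214.2] M [[-0.928, 0.373, -0.0], [0.373, 0.928, -0.001], [0.0, -0.001, -1.0]] F [ 0.9 -0.3  0.7] [ 1.08  0.49  1.56  0.    1.09 -0.11]
```

Emit:
apply_moves([
  [[-0.041,-0.024,0,0,0,0,0],[-0.041,-0.024,0,0,0,0,0],[-0.041,-0.024,0,0,0,0,0],[-0.041,-0.024,0,0,0,0,0],[-0.041,-0.024,0,0,0,0,0]],
])

```text
time_s: 0.72
tcp_pos: [379.5, 390.6, 214.5]
orientation: [-0.597, -3.084, 0.0]
wrist_force: [0.8, -0.1, -1.1]
finger_gap: 50.5
gripper_force: 0.0
```

Emit:
apply_moves([
  [[-0.041,-0.024,0,0,0,0,0],[-0.041,-0.024,0,0,0,0,0],[-0.041,-0.024,0,0,0,0,0],[-0.041,-0.024,0,0,0,0,0],[-0.041,-0.024,0,0,0,0,0]],
])

```text
time_s: 1.35
tcp_pos: [524.8, 202.6, 214.5]
orientation: [-0.598, -3.084, 0.0]
wrist_force: [0.3, 0.5, -0.9]
finger_gap: 2.3
gripper_force: 0.0
```

Emit:
apply_moves([
  [[-0.041,-0.024,0,0,0,0,0],[-0.041,-0.024,0,0,0,0,0],[-0.041,-0.024,0,0,0,0,0],[-0.041,-0.024,0,0,0,0,0],[-0.041,-0.024,0,0,0,0,0]],
])

```text
time_s: 1.98
tcp_pos: [670.2, 14.8, 214.3]
orientation: [-0.598, -3.084, -0.0]
wrist_force: [-0.1, 0.6, -0.1]
finger_gap: 0.1
gripper_force: 0.0
```

Emit:
apply_moves([
  [[0,0,0,0,0,0.176,0],[0,0,0,0,0,0.176,0],[0,0,0,0,0,0.176,0],[0,0,0,0,0,0.176,0],[0,0,0,0,0,0.176,0]],
])

```text
time_s: 2.6
tcp_pos: [669.3, 16.1, 214.2]
orientation: [-1.861, -2.53, 0.001]
wrist_force: [-0.0, 0.2, 0.5]
finger_gap: 0.7
gripper_force: 0.0
```

Emit:
apply_moves([
  [[0,0,0,0,0,0.176,0],[0,0,0,0,0,0.176,0],[0,0,0,0,0,0.176,0],[0,0,0,0,0,0.176,0],[0,0,0,0,0,0.176,0]],
])

```text
time_s: 3.22
tcp_pos: [669.3, 16.1, 214.2]
orientation: [-2.762, -1.496, 0.001]
wrist_force: [-0.7, 0.0, 0.4]
finger_gap: 0.4
gripper_force: 0.0
```

```bash
cat > st.py <<'E'
from h import *
from scipy.spatial.transform import Rotation as R
import sys
st=robot.read_state();M=R.from_rotvec(st['orientation']).as_matrix();p=st['tcp_pos']
c=np.array([595,-96.6]);v=p[:2]-c
print(st['time_s'],p.round(1),'phi',np.degrees(np.arctan2(v[1],v[0])).round(1),'r',np.hypot(*v).round(1),'yaw y',np.degrees(np.arctan2(M[1,1],M[0,1])).round(1),M[:,2].round(3),st['finger_gap'],'F',st['wrist_force'].round(1),st['joint_positions'].round(2))
if len(sys.argv)>1:
    a=np.radians(float(sys.argv[1]));g=c+135*np.array([np.cos(a),np.sin(a)])
    print('shift tool',(M.T@(np.r_[g,float(sys.argv[2])]-p)).round(1),'rz to align',(-(np.radians(float(sys.argv[1])-90)-np.arctan2(M[1,1],M[0,1]))).round(3))
E
python3 st.py 57 52
```

```text
3.225 [669.3  16.1 214.2] phi 56.6 r 135.0 yaw y -33.1 [-0.001  0.    -1.   ] 0.3659521930484754 F [-0.7  0.   0.4] [-0.07  0.56  1.44  0.    1.15  0.5 ]
shift tool [  0.   -0.8 162.2] rz to align -0.002
```

Emit:
apply_moves([
  [[0,0,0.036,0,0,0,0],[0,0,0.036,0,0,0,0],[0,0,0.036,0,0,0,0],[0,0,0.036,0,0,0,0],[0,0,0.018,0,0,0,0]],
])

```text
time_s: 3.85
tcp_pos: [668.6, 16.2, 50.5]
orientation: [-2.757, -1.504, 0.004]
wrist_force: [0.4, 1.3, 0.3]
finger_gap: 0.3
gripper_force: 0.0
```

```bash
python3 st.py 57 52; python3 - <<'E'
from h import *
c=optics.read_camera('scene');save('s1.png',cv2.resize(c['frame'][130:310,170:380],None,fx=3,fy=3))
E
```

```text
3.85 [668.6  16.2  50.5] phi 56.9 r 134.7 yaw y -32.8 [-0.003  0.    -1.   ] 0.2696710712035739 F [0.4 1.3 0.3] [-0.07  0.73  1.58  0.    0.83  0.5 ]
shift tool [ 0.3 -0.3 -1.5] rz to align 0.004
```

View pics/s1.png

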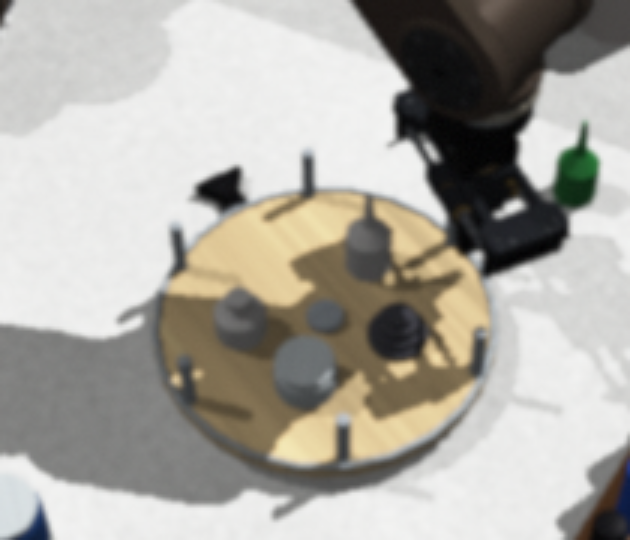

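The fingers (crop (480,262)) are down behind the post next to the oiler and clear of everything on the tray. Now I push in a slow arc.

Emit:
apply_moves([
  [[0,-0.0024,0,0,0,-0.0175,0],[-0.0001,-0.0035,0,0,0,-0.026,0],[-0.0001,-0.0035,0,0,0,-0.026,0],[-0.0001,-0.0035,0,0,0,-0.026,0],[-0.0001,-0.0035,0,0,0,-0.026,0]],
])

```text
time_s: 4.53
tcp_pos: [655.1, 24.1, 53.0]
orientation: [2.66, 1.671, 0.001]
wrist_force: [0.9, -1.0, 1.4]
finger_gap: 0.4
gripper_force: 0.5
```

Emit:
apply_moves([
  [[-0.0001,-0.0047,0,0,0,-0.035,0],[-0.0001,-0.0047,0,0,0,-0.035,0],[-0.0001,-0.0047,0,0,0,-0.035,0],[-0.0001,-0.0047,0,0,0,-0.035,0],[-0.0001,-0.0047,0,0,0,-0.035,0]],
])

```text
time_s: 5.15
tcp_pos: [632.8, 32.4, 52.6]
orientation: [-2.503, -1.898, -0.0]
wrist_force: [2.0, 0.6, 1.3]
finger_gap: 0.3
gripper_force: 0.5
```

Emit:
apply_moves([
  [[-0.0001,-0.0047,0,0,0,-0.035,0],[-0.0001,-0.0047,0,0,0,-0.035,0],[-0.0001,-0.0047,0,0,0,-0.035,0],[-0.0001,-0.0047,0,0,0,-0.035,0],[-0.0001,-0.0047,0,0,0,-0.035,0]],
])

```text
time_s: 5.78
tcp_pos: [609.7, 36.6, 52.6]
orientation: [-2.328, -2.11, -0.0]
wrist_force: [1.0, 0.8, -1.0]
finger_gap: 0.4
gripper_force: 0.5
```

```bash
python3 st.py 86 50; python3 meas.py x
```

```text
5.775 [609.7  36.6  52.6] phi 83.7 r 134.0 yaw y -5.6 [-0.  0. -1.] 0.4073347180883057 F [ 1.   0.8 -1. ] [-0.05  0.67  1.74  0.    0.74  0.05]
shift tool [ 1.  -5.4  2.6] rz to align -0.028
top 4 centre [594.  -94.9] post phase 30.39 res 0.7
  tip px [282.4 209.6] [567.8 -31.1 111.6] ang 112.3 r 69.0
  tab px [282.1 258.1] [452.  -30.1  14. ] ang 155.5 r 156.1
scene 6 centre [596.1 -99.1] post phase 30.49 res 13.7
  tip px [282.8 194.9] [571.4 -36.2 109.1] ang 111.4 r 67.5
  tab px [243.8 193. ] [436.1 -22.8  14. ] ang 154.5 r 177.3
5.875 [609.4  36.6  52.6] M [[0.099, 0.995, -0.001], [0.995, -0.099, 0.0], [-0.0, -0.001, -1.0]] F [-0.7 -0.4 -0.6] [-0.05  0.67  1.74  0.    0.74  0.05]
```

Emit:
apply_moves([
  [[0,-0.003,0,0,0,-0.022,0],[0,-0.0047,0,0,0,-0.035,0],[0,-0.0047,0,0,0,-0.035,0],[-0.0001,-0.0047,0,0,0,-0.035,0],[-0.0001,-0.0047,0,0,0,-0.035,0]],
])

```text
time_s: 6.5
tcp_pos: [587.9, 37.1, 52.6]
orientation: [2.149, 2.291, 0.0]
wrist_force: [0.8, -0.3, 1.0]
finger_gap: 0.2
gripper_force: 0.5
```

Emit:
apply_moves([
  [[-0.0001,-0.0047,0,0,0,-0.035,0],[-0.0001,-0.0047,0,0,0,-0.035,0],[-0.0001,-0.0047,0,0,0,-0.035,0],[-0.0001,-0.0047,0,0,0,-0.035,0],[-0.0001,-0.0047,0,0,0,-0.035,0]],
])

```text
time_s: 7.12
tcp_pos: [564.7, 33.5, 52.6]
orientation: [-1.941, -2.47, -0.0]
wrist_force: [0.9, 0.8, -0.0]
finger_gap: 0.3
gripper_force: 0.5
```

Emit:
apply_moves([
  [[-0.0001,-0.0047,0,0,0,-0.035,0],[-0.0001,-0.0047,0,0,0,-0.035,0],[-0.0001,-0.0047,0,0,0,-0.035,0],[-0.0001,-0.0047,0,0,0,-0.035,0],[-0.0001,-0.0047,0,0,0,-0.035,0]],
])

```text
time_s: 7.75
tcp_pos: [542.5, 25.9, 52.7]
orientation: [-1.718, -2.63, -0.0]
wrist_force: [1.1, 0.3, 1.0]
finger_gap: 0.4
gripper_force: 0.5
```

Emit:
apply_moves([
  [[0,-0.0035,0,0,0,-0.026,0],[0,-0.0024,0,0,0,-0.0175,0],[0,-0.0012,0,0,0,-0.009,0],[0,0,0,0,0,0,0]],
])

```text
time_s: 8.25
tcp_pos: [536.3, 23.0, 52.6]
orientation: [-1.651, -2.673, 0.0]
wrist_force: [-0.7, 0.3, -0.5]
finger_gap: 0.6
gripper_force: 0.0
```

```bash
python3 st.py 118 52; python3 meas.py x
```

```text
8.25 [536.3  23.   52.6] phi 116.1 r 133.2 yaw y 26.6 [-0.  0. -1.] 0.6355142048913429 F [-0.7  0.3 -0.5] [-0.08  0.59  1.93  0.    0.62 -0.54]
shift tool [ 1.7 -4.4  0.6] rz to align -0.025
top 5 centre [594.2 -94.9] post phase 2.96 res 0.4
  tip px [292.4 221.9] [537.9 -54.6 109.6] ang 144.3 r 69.2
scene 6 centre [596.2 -98.7] post phase 2.8200000000000003 res 9.2
  tip px [267.3 196. ] [541.  -59.3 108.2] ang 144.5 r 67.8
  tab px [243.9 193.1] [436.6 -22.9  14. ] ang 154.6 r 176.7
8.35 [536.4  23.   52.6] M [[-0.447, 0.894, -0.0], [0.894, 0.447, 0.0], [0.0, -0.0, -1.0]] F [0.  0.  0.5] [-0.08  0.59  1.93  0.    0.62 -0.54]
```

Emit:
apply_moves([
  [[0,-0.0024,0,0,0,-0.0175,0],[0,-0.0047,0,0,0,-0.035,0],[0,-0.0047,0,0,0,-0.035,0],[0,-0.0047,0,0,0,-0.035,0],[0,-0.0024,0,0,0,-0.0175,0]],
])

```text
time_s: 8.98
tcp_pos: [519.9, 13.5, 52.7]
orientation: [1.459, 2.782, 0.0]
wrist_force: [2.1, 0.7, 1.0]
finger_gap: 0.3
gripper_force: 0.5
```

Emit:
apply_moves([
  [[0,-0.0012,0,0,0,-0.009,0],[0,0,0,0,0,0,0],[0,0.008,0,0,0,0,0],[0,0.008,0,0,0,0,0],[0,0,0,0,0,0,0]],
])

```text
time_s: 9.6
tcp_pos: [532.6, 22.7, 52.5]
orientation: [1.447, 2.788, 0.0]
wrist_force: [-0.0, 0.1, -0.1]
finger_gap: 0.2
gripper_force: 0.0
```

Emit:
apply_moves([
  [[0,0,-0.03,0,0,0,0],[0,0,-0.04,0,0,0,0],[0,0,-0.04,0,0,0,0],[0,0,-0.03,0,0,0,0],[0,0,0,0,0,0,0]],
])

```text
time_s: 10.22
tcp_pos: [532.7, 22.2, 194.5]
orientation: [1.446, 2.785, 0.002]
wrist_force: [-0.1, 0.3, -0.5]
finger_gap: 0.2
gripper_force: 0.0
```

Emit:
apply_moves([
  [[0.05,0.03,0,0,0,0,0],[0.05,0.03,0,0,0,0,0],[0.05,0.03,0,0,0,0,0],[0.05,0.03,0,0,0,0,0],[0,0,0,0,0,0,0]],
])

```text
time_s: 10.85
tcp_pos: [513.9, 257.9, 191.1]
orientation: [-1.441, -2.79, 0.002]
wrist_force: [0.5, -0.2, -0.3]
finger_gap: 0.3
gripper_force: 0.0
```

```bash
python3 st.py 118 52; python3 meas.py x; python3 - <<'E'
from h import *
t=optics.read_camera('top');s=optics.read_camera('scene');np.savez('top1.npz',**t);np.savez('scene1.npz',**s)
a=cv2.resize(t['frame'][140:280,245:370],(400,448),interpolation=3)
b=cv2.resize(s['frame'][170:295,210:345],(390,448),interpolation=3)
save('crop1.png',np.clip(np.hstack([a,b])*1.4,0,255).astype('uint8'))
E
```

```text
10.85 [513.9 257.9 191.1] phi 102.9 r 363.7 yaw y 35.4 [-0.002 -0.    -1.   ] 0.2945202544652821 F [ 0.5 -0.2 -0.3] [ 0.35  0.45  1.71  0.    0.99 -0.27]
shift tool [-202.3 -121.6  139.1] rz to align 0.129
top 6 centre [594.3 -94.9] post phase 11.65 res 0.6
  tip px [295.6 224.4] [531.8 -62.2 110.7] ang 152.4 r 70.5
  tab px [277.4 263.6] [437.9 -17.7  14. ] ang 153.7 r 174.4
scene 6 centre [595.8 -99. ] post phase 11.74 res 0.8
  tip px [263.6 198.2] [535.8 -68.3 105.6] ang 152.9 r 67.5
  tab px [243.7 192.4] [434.7 -21.3  14. ] ang 154.3 r 178.9
10.95 [514.5 255.  191.4] M [[-0.577, 0.817, -0.002], [0.817, 0.577, -0.001], [0.0, -0.002, -1.0]] F [-0.5 -0.9  1. ] [ 0.35  0.44  1.71 -0.    0.99 -0.27]
```

View pics/crop1.png

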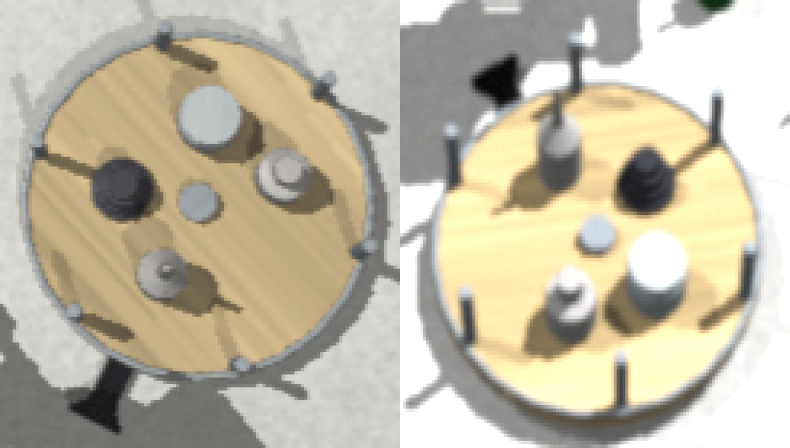

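The view is clear now: the oiler (crop (163,272) left, (560,150) right) stands upright almost in line with the tab at (100,395) left. It measures about 1.4° short, roughly 3.3 mm at the post. I'll retrace the path and nudge the same post.

Emit:
apply_moves([
  [[-0.05,-0.03,0,0,0,0,0],[-0.05,-0.03,0,0,0,0,0],[-0.05,-0.03,0,0,0,0,0],[-0.05,-0.03,0,0,0,0,0],[0,0,0,0,0,0,0]],
])

```text
time_s: 11.68
tcp_pos: [532.0, 17.5, 192.5]
orientation: [1.457, 2.783, -0.0]
wrist_force: [-0.6, 0.6, 0.3]
finger_gap: 0.0
gripper_force: 0.0
```

Emit:
apply_moves([
  [[0,0,0.03,0,0,0,0],[0,0,0.04,0,0,0,0],[0,0,0.04,0,0,0,0],[0,0,0.03,0,0,0,0],[0,0,0,0,0,0,0]],
])

```text
time_s: 12.3
tcp_pos: [530.8, 22.2, 51.1]
orientation: [-1.447, -2.784, 0.002]
wrist_force: [-0.3, 1.3, 0.0]
finger_gap: 0.6
gripper_force: 0.0
```

Emit:
apply_moves([
  [[0,-0.005,0,0,0,0,0],[0,-0.005,0,0,0,0,0],[0,-0.004,0,0,0,0,0],[0,-0.0024,0,0,0,0,0],[0,-0.0015,0,0,0,-0.02,0]],
])

```text
time_s: 12.92
tcp_pos: [517.5, 11.8, 52.9]
orientation: [1.418, 2.802, 0.001]
wrist_force: [0.8, 0.4, 1.0]
finger_gap: 0.3
gripper_force: 0.5
```

Emit:
apply_moves([
  [[0,-0.0014,0,0,0,0,0],[0,0,0,0,0,0,0],[0,0.008,0,0,0,0,0],[0,0.008,0,0,0,0,0],[0,0,0,0,0,0,0]],
])

```text
time_s: 13.55
tcp_pos: [529.7, 21.0, 52.5]
orientation: [1.419, 2.803, 0.0]
wrist_force: [-0.2, 0.4, -0.7]
finger_gap: 0.5
gripper_force: 0.0
```

Emit:
apply_moves([
  [[0,0,-0.03,0,0,0,0],[0,0,-0.04,0,0,0,0],[0,0,-0.04,0,0,0,0],[0,0,-0.03,0,0,0,0],[0,0,0,0,0,0,0]],
])

```text
time_s: 14.18
tcp_pos: [529.8, 20.6, 194.5]
orientation: [1.418, 2.8, 0.002]
wrist_force: [0.3, -0.4, -0.6]
finger_gap: 0.4
gripper_force: 0.0
```

Emit:
apply_moves([
  [[0.05,0.03,0,0,0,0,0],[0.05,0.03,0,0,0,0,0],[0.05,0.03,0,0,0,0,0],[0.05,0.03,0,0,0,0,0],[0,0,0,0,0,0,0]],
])

```text
time_s: 14.8
tcp_pos: [506.3, 255.9, 191.1]
orientation: [-1.413, -2.804, 0.002]
wrist_force: [-1.0, -0.8, 0.4]
finger_gap: 0.9
gripper_force: 0.0
```

```bash
python3 meas.py x
```

```text
top 6 centre [594.2 -94.9] post phase 12.94 res 0.6
  tip px [296.5 224.5] [531.4 -64.3 111.6] ang 154.0 r 69.8
  tab px [277.5 263.6] [437.8 -17.8  14. ] ang 153.8 r 174.4
scene 6 centre [596.  -98.8] post phase 13.05 res 0.7
  tip px [263.1 198.1] [535.4 -69.7 107.1] ang 154.4 r 67.2
  tab px [243.6 192.4] [434.5 -21.3  14. ] ang 154.4 r 179.1
14.9 [507.  252.9 191.4] M [[-0.593, 0.805, -0.002], [0.805, 0.593, -0.001], [0.0, -0.002, -1.0]] F [ 0.9 -0.6 -0.3] [ 0.35  0.43  1.73 -0.    0.98 -0.29]
```

The oiler and the tab now agree within 0.2° in both views, and the arm is clear.

```bash
python3 -c "
from bench import job
print(job.sign_off())"
```

```text
the job is handed in; nothing more can be done
None
```

The tray was turned about 63° by one finger post, so the oil bottle with the spout stands in line with the arrow tab (within about 0.2° in both camera views); the arm is clear, the tray is at rest, and the job is handed in, with no verdict shown.

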